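Draw the grease tin out from under the low rack with the hook

TASK

The grease tin (the taller of the two round tins) stands under the low wire rack where the hand cannot get at it. Take the wooden-handled draw hook by its handle, hook it round behind the grease tin and drag the tin, upright, out to the front until it stands wholly clear of the rack, then lay the hook down flat on the bench and let go. Do not touch the grease tin with the gripper or arm, and leave the flat tin beside it where it is.

Things in the scene. Friction and masses are not known exactly. Their poses are not given: they have to be found in the camera images.
- rack: Low dark wire rack, fixed. Origin on the bench under its centre; x to its back, y left, z up. Its front faces the robot: front bar's face at x = -104 mm. Wire legs at x +-100, y +-170 mm (feet 14 mm wide); wire grid on top, 90 to 98 mm up, so 90 mm headroom; open in front and behind, rails 30 mm up at both sides. Things up to 40 mm high lie on the grid behind x = -20 mm.
- grease_tin: Closed round grease tin under the rack, 68 mm in diameter, 60 mm high, 0.2 to 0.34 kg. Origin: centre of its underside; z up. It starts with its centre 40 to 55 mm behind the rack's front edge, near mid-width; 105 mm or more is free between its right (-y) side and the rack's right legs, and behind it is empty.
- flat_tin: Low round tin with a lid, 65 mm in diameter, 32 mm high, standing under the rack to the left (+y) of the grease tin, with a gap of at least 20 mm between them. To be left alone. Origin: centre of its underside.
- draw_hook: Draw hook, 0.2 kg, lying flat on the bench at the right, before the rack; origin under mid-handle, x along the rod, y left, z up. Steel rod, 8 mm thick, 13 mm up, runs along +x to a bend at x = 215 mm; the end turns left and a little back to its tip (11 mm ball) at x = 205, y = 58. Drawn back, it holds the grease tin with the tin's centre 45 mm short of the bend and 38 mm left of the rod.
- hook_handle (a point): Middle of the draw hook's handle, half-way up (13 mm above the bench as it lies), axes as draw_hook. Wooden handle 110 mm long (along x), 26 mm wide, 26 mm high, with a small wire eye at its rear end (to x = -74 mm). The tool balances within the handle.
There are look-alikes about, which are no part of the job. Of the things that look like the grease_tin, take the one that is farthest to the robot's right at the start.

How it is judged:
On the way:
1. the draw hook drags the grease tin: it presses on the tin, which has been moved 20 mm or more (contact force between draw_hook and grease_tin above 0.2 N and distance of grease_tin from where it was at the start of the episode above 0.02 m), for 0.05 s.
At the end, for the whole second after the job is handed in: Grease tin upright (0.1 rad) and at rest on the bench, wholly in front of the rack: its centre 140 mm or more before the rack's centre (rim 2 mm clear of the front bar). Draw hook flat on the bench (0.15 rad, handle centre under 22 mm up), let go and at rest; it may lie against the tin (x of grease_tin in the frame of rack below -0.14 m and height (world z) of grease_tin between -0.01 and 0.01 m and angle between grease_tin's own z axis and vertical below 0.1 rad and linear speed of each of grease_tin, draw_hook below 0.02 m/s and height (world z) of hook_handle between 0.005 and 0.022 m and angle between hook_handle's own z axis and vertical below 0.15 rad); the robot touches nothing.
It fails at once if the gripper or the arm touches the grease tin (contact force between any of the fingers, the arm and grease_tin above 0.5 N).
It fails at once if the flat tin is shifted by more than 15 mm (distance of flat_tin from where it was at the start of the episode above 0.015 m).
It also fails if it takes over 48 s, if anything falls off the work surface, if the arm or the gripper's body presses on something with over 40 N, if the wrist force passes 120 N, or if a joint passes its speed limit or range.

ROBOT

A 7-joint arm with a two-finger parallel gripper is mounted at the origin on a cart in front of the work surface, level with it; the furniture and walls round the work are solid. World frame = base frame: x ahead of the robot, y to its left, z up, the work surface at z = 0. Lengths are in m, angles in rad, forces in N, time in s.
With the tool pointing down it reaches from about 0.4 to 0.85 m from the base axis. Payload 10.4 kg.
Tool frame: the origin (TCP) lies midway between the tips of the shut fingers; the grasp point (between the pads) lies 19 mm behind it; z points along the fingers, y is the line along which they close (so a half turn about z gives the same grasp; the last joint's range is limited). The gripper opens to 87 mm and grips with 3 to 60 N. Pads are 19 mm wide; open, the fingers measure 117 mm over their backs; the gripper's body (75 mm by 190 mm) begins 51 mm behind the grasp point.
Start: joints at [-1.249, 0.332, -0.065, 1.46, 0.022, 1.35, -0.088], TCP at [0.211, 0.588, 0.223] pointing down, gripper open.
Joint ranges: [-2.6, 2.6], [-0.5, 2.12], [-1.47, 1.34], [0.16, 2.42], [-1.27, 4.41], [0.06, 2.06], [-2.6, 2.6]. Speed limits (rad/s): [2.22, 2.22, 2.79, 2.79, 3.14, 3.14, 3.14].

INTERFACE

Orientations are given as a unit quaternion [x, y, z, w].
In Python, from bench import r gives the robot as it stands.
- The arm moves only by the tool arm_command, never from a script. Its arguments are lists of equal length, an entry for each row: "xyz": the shift along the world's x, y, z in m, a list of three; "rot": the turn, a rotation vector about the world's x, y, z in rad, a list of three. In form: {"xyz": [[tx, ty, tz], ...], "rot": [[ax, ay, az], ...]}. A call has 1 to 20 rows; each row is the pose to reach, as a shift and turn from the pose commanded when the call began; what a row does not reach only later rows make up. A row lasts 1/12 s, in which the tool goes at most 41.7 mm and 7.16 degrees, less where a joint would pass 70% of its speed; a pose out of reach is approached as far as the arm can. A call with a gripper value outside its range is refused whole. "grip" is the opening, from 0 (shut) to 1 (fully open), set as the call begins (left out, the last holds). The fingers move at their own pace and stop on an object; "squeeze" is the grip in N (left out, the last holds). Time passes only in rows, so rows that repeat a pose let the fingers close. It gives the time, the measured TCP pose, the force, the opening and the grip force at its end, in the units of the state.
- r.read_state(): the state, without advancing time (a new reading comes with each control period).
- r.camera(name): name is "scene" or "top" or "wrist"; returns the picture (420x560x3 uint8, red, green, blue); there is no depth.
- r.camera_model(name): a dict with "fx", "fy", "cx", "cy" (pixels), "k1" (the pictures are not rectified: a ray, as slopes to the right and down, at radius r is drawn at 1 + k1 r^2 times it, then the intrinsics apply), "T" (4x4, takes a point from camera to world coordinates). Camera axes: x right, y up, looking along -z (the intrinsics and any distortion apply to the point x, -y, -z); pixel columns grow to the right and rows downward; lengths in m; the calibration is good to about 2 mm. A picture is of the moment at which its call begins: read the wrist's pose just before it. camera_model takes no time and is no camera call; for the wrist camera it gives the pose at the moment of the call.
- r.close_job(): hands the job in; it is judged then, once.
Trained networks look in the newest picture that a camera, given by its name, has taken for a name from the list of things; names that differ only in an ending like _2 or _b are one class to them, and where a whole thing is asked for, a point or a joint stands for the part that bears it (a point fixed in the world has none). Each returns a list of dicts, best first, with "conf" (0 to 1); they miss things now and then, are a little off and sometimes report something else, mostly with a low value. They report only what shows in the picture. A call takes as long as a camera call. They do not tell look-alikes from the thing itself.
- r.look_for(label, camera): "at" ([x, y, z] in m, in the coordinates of the camera as it stood for that picture, good to about 4 mm: the middle of the surface that is visible of it).
- r.spot_point(label, camera): "at" ([x, y, z] in m, in the coordinates of the camera as it stood for that picture, good to about 4 mm: a listed point, or the origin of a listed thing).
The state is a dict: "time": time; "joint_positions": joint angles; "joint_vel": joint speeds; "joint_torque": joint torques, N m; "ee_pos": TCP position; "eef_rot": TCP orientation; "ft_force": force on the tool from outside, world axes, zero at the start; "torque": the same for the moment, N m; "width": finger opening in m; "grip_force": force on a finger pad.
Only numpy, scipy, OpenCV 4.12 (cv2) and the standard library are available. Lean on these libraries where they do the work, as an engineer would, in place of code of your own. Each camera call takes 0.05 s, during which the arm holds its last target. There are 200 camera calls.

## Working session

There is one attempt and no reset: what is moved stays moved. The work goes in short steps, Python scripts to look and compute and a tool call to move; the robot and the scene stay as the last step left them, time stands still between calls to the robot, and variables do not carry over. Pictures are saved under pics/ and viewed, at most 10 in all, crops included, and the job is handed in when it is done.

Besides the shell and the picture viewer there is one more tool, called after "Call:" by a JSON object that holds its "op" and its "data", one argument or row to a line. arm_command: Moves the arm, as the interface text tells. Its arguments: {"type":"object","properties":{"xyz":{"type":"array"},"rot":{"type":"array"},"grip":{"type":"number"},"squeeze":{"type":"number"}},"required":["xyz","rot"]}

```bash
mkdir -p pics
cat > h.py <<'E'
import numpy as np, cv2
from bench import r
def cam(n,f):
    im=r.camera(n); cv2.imwrite('pics/'+f,im[:,:,::-1]); return im
def W(n,p):
    T=np.array(r.camera_model(n)["T"]); return T[:3,:3]@np.array(p)+T[:3,3]
def px(n,p):
    m=r.camera_model(n); T=np.array(m["T"]); q=T[:3,:3].T@(np.array(p)-T[:3,3])
    u,v=q[0]/-q[2],-q[1]/-q[2]; k=1+m["k1"]*(u*u+v*v)
    return np.round([m["fx"]*u*k+m["cx"],m["fy"]*v*k+m["cy"]])
def find(labels,cams,fn=('look_for','spot_point')):
    for n in cams:
        for l in labels:
            for f in fn:
                for d in getattr(r,f)(l,n):
                    if d["conf"]>.2:
                        w=W(n,d["at"]); print(n,l,f,round(d["conf"],2),np.round(w,3),px(n,w))
E
python3 - <<'E'
from h import *
a=cam('scene','s0.png');b=cam('top','t0.png')
find(['rack','grease_tin','flat_tin','draw_hook','hook_handle'],['scene','top'],('spot_point',))
s=r.read_state();print(s['time'],s['ee_pos'],s['eef_rot'],s['width'])
E
```

```text
scene rack spot_point 0.86 [ 0.719 -0.164  0.001] [342. 200.]
scene grease_tin spot_point 0.68 [ 0.411 -0.031 -0.002] [198. 235.]
scene grease_tin spot_point 0.66 [ 0.68  -0.169  0.002] [332. 208.]
scene flat_tin spot_point 0.66 [ 0.715 -0.044  0.002] [304. 179.]
scene draw_hook spot_point 0.69 [ 0.449 -0.318  0.004] [307. 303.]
scene hook_handle spot_point 0.72 [ 0.452 -0.319  0.017] [309. 297.]
top rack spot_point 0.84 [ 0.717 -0.169  0.003] [286. 144.]
top grease_tin spot_point 0.87 [ 0.413 -0.03   0.002] [214. 302.]
top grease_tin spot_point 0.66 [ 0.536 -0.045 -0.001] [222. 236.]
top grease_tin spot_point 0.64 [ 0.673 -0.165 -0.002] [284. 166.]
top flat_tin spot_point 0.65 [ 0.715 -0.038 -0.004] [219. 146.]
top draw_hook spot_point 0.82 [ 0.452 -0.325  0.002] [372. 278.]
top hook_handle spot_point 0.77 [ 0.451 -0.323  0.011] [371. 278.]
0.6 [0.21124726 0.58823578 0.22257575] [1.71536177e-01 9.85177821e-01 3.42223237e-05 1.97906635e-06] 0.08674161322329771
```

View pics/s0.png

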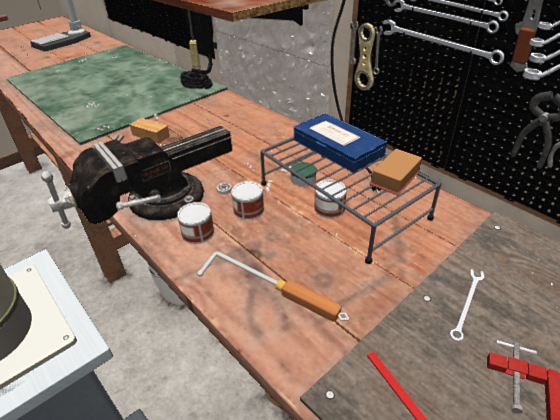

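View pics/t0.png

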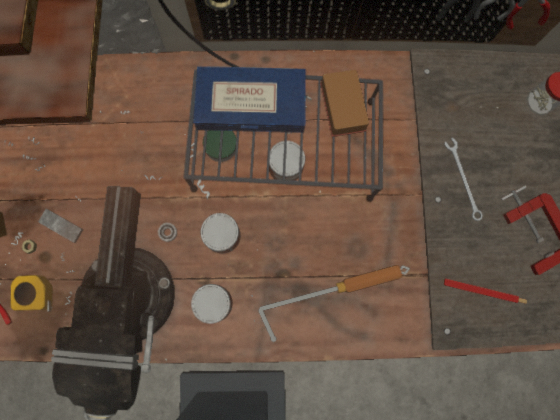

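Top view: rack spans cols 188–382, rows 75–195. The hook handle is at (372,278), with its bend at (262,310) and tip at (273,340). The vise is on the left and tall. The tins that look like grease tins are at (211,303), (220,232) and (287,160). The last one is farthest right and stands under the rack, so it is the target. The green flat tin is at (220,143). I'll confirm with a crop and get the yaws.

```bash
cat >> h.py <<'E'
def ray(n,uv,z):
    m=r.camera_model(n); T=np.array(m["T"])
    K=np.array([[m["fx"],0,m["cx"]],[0,m["fy"],m["cy"]],[0,0,1.]])
    d=cv2.undistortPoints(np.array([[uv]],float),K,np.array([m["k1"],0,0,0.]))[0,0]
    v=T[:3,:3]@np.array([d[0],-d[1],-1]); return T[:3,3]+v*(z-T[2,3])/v[2]
E
python3 - <<'E'
from h import *
im=cv2.imread('pics/t0.png')
cv2.imwrite('pics/c0.png',cv2.resize(im[60:350,180:420],None,fx=2,fy=2,interpolation=cv2.INTER_CUBIC)[:600])
hsv=cv2.cvtColor(im,cv2.COLOR_BGR2HSV)[255:305,330:415]
m=((hsv[...,1]>190)&(hsv[...,2]>110)).astype(np.uint8)
n,l,st,c=cv2.connectedComponentsWithStats(m);i=1+np.argmax(st[1:,4])
ys,xs=np.nonzero(l==i);P=np.array([ray('top',(x+330,y+255),.02)[:2] for x,y in zip(xs,ys)])
print('handle',st[i],P.mean(0)); w,v=np.linalg.eigh(np.cov(P.T));print(np.degrees(np.arctan2(v[1,1],v[0,1])),np.sqrt(12*w))
print('bend',ray('top',(262,310),.013),'tip',ray('top',(273,340),.013))
for u in [(190,184),(377,187)]:print('bar',ray('top',u,.094))
for p in [(.413,-.03,.06),(.536,-.045,.06),(.673,-.166,.06)]:print(px('scene',p))
print('tin top',ray('top',(287,160),.06),'flat',ray('top',(220,143),.032))
E
```

```text
Traceback (most recent call last):
ValueError: attempt to get argmax of an empty sequence
```

View pics/c0.png

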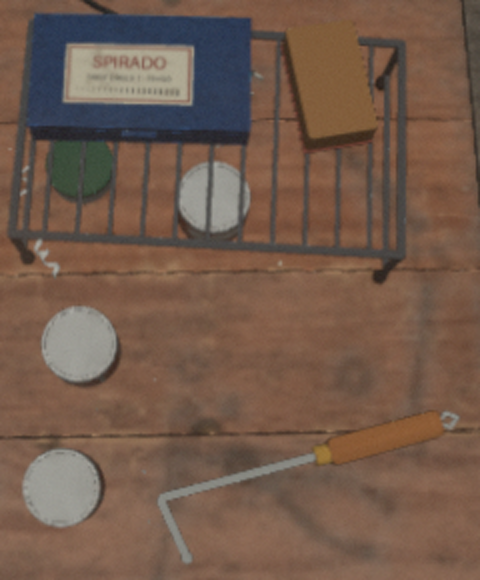

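Crop confirms it: under the rack stand the green flat tin at (220,143) and the white-lidded tin at (286,160). The other two white-lidded tins stand in front, further left. The hook is clearly outlined.

Run:
```python
from h import *
for n,u,z in [('h front',(341,287.5),.013),('h rear',(400,270),.013),('bend',(261.5,309),.013),('tip',(273.5,340),.013),('barL',(186,178),.094),('barR',(381,187),.094),('footL',(193.5,189),0.005),('footR',(369.5,198.5),0.005),('tin',(286.5,159.5),.06),('flat',(220,143),.032)]:
    print(n,np.round(ray('top',u,z),3))
```

```text
h front [ 0.435 -0.265  0.013]
h rear [ 0.465 -0.378  0.013]
bend [ 0.399 -0.118  0.013]
tip [ 0.343 -0.139  0.013]
barL [0.626 0.01  0.094]
barR [ 0.606 -0.33   0.094]
footL [0.627 0.011 0.005]
footR [ 0.604 -0.328  0.005]
tin [ 0.667 -0.167  0.06 ]
flat [ 0.71  -0.043  0.032]
```

Call:
{"op": "arm_command", "data": {
  "xyz": [
    [0.03,0,0.03],
    [0.06,-0.01,0.06],
    [0.09,-0.02,0.09],
    [0.12,-0.03,0.12],
    [0.22,-0.4,0.14],
    [0.22,-0.4,0.14],
    [0.22,-0.4,0.14],
    [0.22,-0.4,0.14],
    [0.22,-0.4,0.14],
    [0.22,-0.4,0.14],
    [0.22,-0.4,0.14],
    [0.22,-0.4,0.14],
    [0.22,-0.4,0.14],
    [0.22,-0.4,0.14],
    [0.23,-0.6,0.14],
    [0.23,-0.6,0.14],
    [0.23,-0.6,0.14],
    [0.23,-0.6,0.14],
    [0.23,-0.6,0.14],
    [0.23,-0.6,0.14]
  ],
  "rot": [
    [0,0,0],
    [0,0,0],
    [0,0,0],
    [0,0,0],
    [0,0,-0.1],
    [0,0,-0.2],
    [0,0,-0.3],
    [0,0,-0.4],
    [0,0,-0.5],
    [0,0,-0.6],
    [0,0,-0.7],
    [0,0,-0.8],
    [0,0,-0.9],
    [0,0,-0.977],
    [0,0,-0.977],
    [0,0,-0.977],
    [0,0,-0.977],
    [0,0,-0.977],
    [0,0,-0.977],
    [0,0,-0.977]
  ],
  "grip": 1
}}

```text
time: 2.27
ee_pos: [0.4411, -0.0192, 0.3633]
eef_rot: [0.618, 0.786, 0.001, 0.001]
ft_force: [0.4, -0.2, -0.1]
width: 0.0871
grip_force: 0.0
```

Call:
{"op": "arm_command", "data": {
  "xyz": [
    [0.005,-0.295,-0.16],
    [0.005,-0.295,-0.16],
    [0.005,-0.295,-0.16],
    [0.005,-0.295,-0.16],
    [0.005,-0.295,-0.16],
    [0.005,-0.295,-0.16],
    [0.005,-0.295,-0.16],
    [0.005,-0.295,-0.16],
    [0.005,-0.295,-0.16],
    [0.005,-0.295,-0.16],
    [0.005,-0.295,-0.16]
  ],
  "rot": [
    [0,0,0],
    [0,0,0],
    [0,0,0],
    [0,0,0],
    [0,0,0],
    [0,0,0],
    [0,0,0],
    [0,0,0],
    [0,0,0],
    [0,0,0],
    [0,0,0]
  ]
}}

```text
time: 3.18
ee_pos: [0.4464, -0.3064, 0.2027]
eef_rot: [0.614, 0.789, -0.0, -0.0]
ft_force: [0.3, -0.3, 0.1]
width: 0.0867
grip_force: 0.0
```

Run:
```python
from h import *
s=r.read_state();print(s['ee_pos'],s['eef_rot'],s['joint_positions'])
cam('wrist','w1.png');find(['hook_handle'],['wrist'])
```

```text
[ 0.44639977 -0.306386    0.20271059] [ 6.13965504e-01  7.89332837e-01 -9.21409199e-05 -1.56163731e-04] [-0.2995287   0.21282023  0.93755286  1.75097614 -0.17913676  1.26837141
  0.9296835 ]
wrist hook_handle look_for 0.87 [ 0.448 -0.29   0.024] [282. 172.]
wrist hook_handle spot_point 0.89 [ 0.454 -0.322  0.012] [280. 199.]
```

View pics/w1.png

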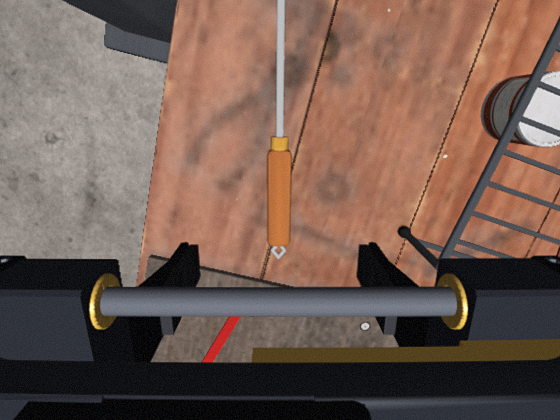

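Call:
{"op": "arm_command", "data": {
  "xyz": [
    [0.003,0,-0.04],
    [0.003,0,-0.08],
    [0.003,0,-0.12],
    [0.003,0,-0.15],
    [0.003,0,-0.175],
    [0.003,0,-0.19],
    [0.003,0,-0.197],
    [0.003,0,-0.197]
  ],
  "rot": [
    [0,0,0],
    [0,0,0],
    [0,0,0],
    [0,0,0],
    [0,0,0],
    [0,0,0],
    [0,0,0],
    [0,0,0]
  ]
}}

```text
time: 4.0
ee_pos: [0.4495, -0.3054, 0.0052]
eef_rot: [0.613, 0.79, 0.0, -0.001]
ft_force: [-0.4, -0.6, 0.4]
width: 0.0874
grip_force: 0.0
```

Call:
{"op": "arm_command", "data": {
  "xyz": [
    [0,0,0],
    [0,0,0],
    [0,0,0],
    [0,0,0],
    [0,0,0],
    [0,0,0],
    [0,0,0],
    [0,0,0]
  ],
  "rot": [
    [0,0,0],
    [0,0,0],
    [0,0,0],
    [0,0,0],
    [0,0,0],
    [0,0,0],
    [0,0,0],
    [0,0,0]
  ],
  "grip": 0,
  "squeeze": 45
}}

```text
time: 4.67
ee_pos: [0.4493, -0.3067, 0.0056]
eef_rot: [0.614, 0.789, 0.0, 0.0]
ft_force: [-0.3, -0.3, 0.5]
width: 0.0419
grip_force: 0.0
```

Call:
{"op": "arm_command", "data": {
  "xyz": [
    [0,0,0],
    [0,0,0],
    [0,0,0],
    [0,0,0],
    [0,0,0],
    [0,0,0],
    [0,0,0.03],
    [-0.01,0,0.06],
    [-0.02,0,0.09],
    [-0.03,0,0.12],
    [-0.04,0.01,0.13],
    [-0.04,0.01,0.13]
  ],
  "rot": [
    [0,0,0],
    [0,0,0],
    [0,0,0],
    [0,0,0],
    [0,0,0],
    [0,0,0],
    [0,0,0],
    [0,0,0],
    [0,0,0],
    [0,0,0],
    [0,0,0],
    [0,0,0]
  ]
}}

```text
time: 5.67
ee_pos: [0.409, -0.2966, 0.1375]
eef_rot: [0.614, 0.789, 0.002, 0.001]
ft_force: [0.6, -0.2, -3.3]
width: 0.0254
grip_force: 44.9
```

Held. Turn the hook to face the rack.

Call:
{"op": "arm_command", "data": {
  "xyz": [
    [0,0,0],
    [0,0,0],
    [0,0,0],
    [0,0,0],
    [0,0,0],
    [0,0,0],
    [0,0,0],
    [0,0,0],
    [0,0,0],
    [0,0,0],
    [0,0,0],
    [0,0,0],
    [0,0,0],
    [0,0,0],
    [0,0,0],
    [0,0,0],
    [0,0,0],
    [0,0,0],
    [0,0,0]
  ],
  "rot": [
    [0,0,-0.1],
    [0,0,-0.2],
    [0,0,-0.3],
    [0,0,-0.4],
    [0,0,-0.5],
    [0,0,-0.6],
    [0,0,-0.7],
    [0,0,-0.8],
    [0,0,-0.9],
    [0,0,-1.0],
    [0,0,-1.1],
    [0,0,-1.2],
    [0,0,-1.3],
    [0,0,-1.4],
    [0,0,-1.5],
    [0,0,-1.6],
    [0,0,-1.7],
    [0,0,-1.8],
    [0,0,-1.88]
  ]
}}

```text
time: 7.25
ee_pos: [0.4095, -0.2964, 0.1346]
eef_rot: [0.999, -0.032, -0.0, 0.0]
ft_force: [0.4, 0.5, -1.6]
width: 0.0255
grip_force: 44.9
```

Run:
```python
from h import *
s=r.read_state();print(s['ee_pos'],s['eef_rot'],s['joint_positions'])
cam('top','t2.png');find(['draw_hook','hook_handle','grease_tin'],['top'],('spot_point',))
```

```text
[ 0.40954616 -0.29638992  0.13460696] [ 9.99479943e-01 -3.22436376e-02 -3.86771734e-04  2.06121395e-04] [-0.56247728  0.32771785  1.28800044  1.92859438 -0.34582952  1.14229912
 -0.77604939]
top grease_tin spot_point 0.69 [ 0.414 -0.03  -0.   ] [214. 301.]
top grease_tin spot_point 0.67 [ 0.669 -0.168  0.   ] [286. 167.]
```

View pics/t2.png

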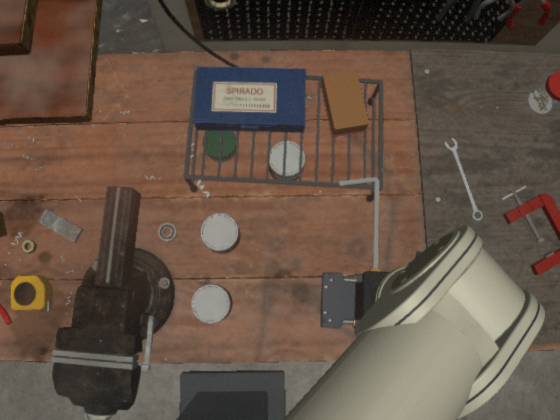

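Call:
{"op": "arm_command", "data": {
  "xyz": [
    [-0.018,0.016,0],
    [-0.035,0.032,0],
    [-0.035,0.032,0]
  ],
  "rot": [
    [0,0,0],
    [0,0,0],
    [0,0,0]
  ]
}}

```text
time: 7.7
ee_pos: [0.3729, -0.2648, 0.1348]
eef_rot: [1.0, -0.029, -0.001, 0.001]
ft_force: [-0.4, 0.5, -1.5]
width: 0.0259
grip_force: 44.9
```

Run:
```python
from h import *
s=r.read_state();print(s['ee_pos'],s['eef_rot'],s['joint_positions'])
```

```text
[ 0.3729216  -0.26482678  0.13479908] [ 9.99570988e-01 -2.92597981e-02 -1.03757090e-03  7.92393029e-04] [-0.77490719 -0.025104    1.31417018  2.04157413  0.02982071  1.10760739
 -1.10349232]
```

Call:
{"op": "arm_command", "data": {
  "xyz": [
    [0,0,-0.025],
    [0,0,-0.05],
    [0,0,-0.075],
    [0,0,-0.1],
    [0,0,-0.115],
    [0,0,-0.123],
    [0,0,-0.123],
    [0,0,-0.123]
  ],
  "rot": [
    [0,0,0],
    [0,0,0],
    [0,0,0],
    [0,0,0],
    [0,0,0],
    [0,0,0],
    [0,0,0],
    [0,0,0]
  ]
}}

```text
time: 8.37
ee_pos: [0.3743, -0.2652, 0.0129]
eef_rot: [1.0, -0.03, -0.0, 0.0]
ft_force: [0.4, 0.5, -1.6]
width: 0.0252
grip_force: 44.9
```

Run:
```python
from h import *
s=r.read_state();print(s['ee_pos'],s['eef_rot'],s['joint_positions'])
cam('top','t3.png');cam('scene','s3.png')
a=cv2.imread('pics/t3.png')[60:340,180:420];b=cv2.imread('pics/s3.png')[100:380,180:500]
cv2.imwrite('pics/c3.png',cv2.resize(np.hstack([a,b]),None,fx=1.42,fy=1.42))
```

```text
[ 0.37425597 -0.26520936  0.0129286 ] [ 9.99556032e-01 -2.97930990e-02 -1.01629129e-04  3.14392398e-04] [-0.42277011  0.37534998  1.069712    2.13974472 -0.43592353  0.86338076
 -0.72054508]
```

View pics/c3.png

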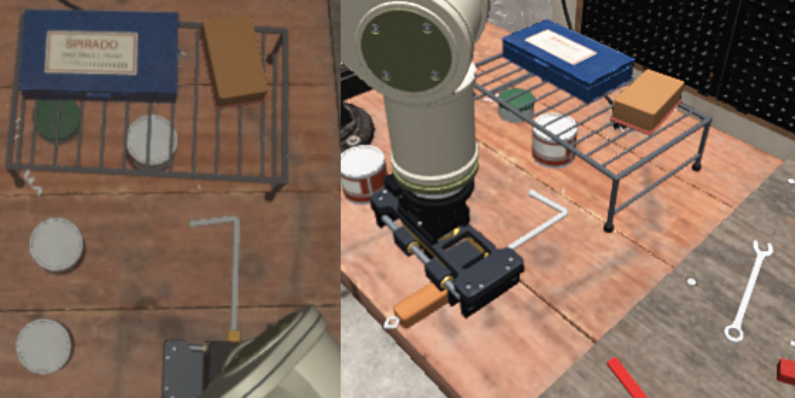

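Left half: hook is level, lying in front of the rack. Its bend is at full-frame (347,214) and its tip at (315,218). The rack's right leg is still clear to the right.

Run:
```python
from h import *
print(ray('top',(346.9,214.2),.02),ray('top',(315.2,217.7),.02),ray('top',(344.5,296),.02))
```

```text
[ 0.5712536  -0.28048451  0.02      ] [ 0.5654507 -0.2204179  0.02     ] [ 0.41938692 -0.26981498  0.02      ]
```

Call:
{"op": "arm_command", "data": {
  "xyz": [
    [0.02,-0.001,0],
    [0.045,-0.003,0],
    [0.07,-0.005,0],
    [0.095,-0.006,0],
    [0.12,-0.008,0],
    [0.145,-0.01,0],
    [0.165,-0.011,0],
    [0.165,-0.011,0],
    [0.165,-0.011,0]
  ],
  "rot": [
    [0,0,0],
    [0,0,0],
    [0,0,0],
    [0,0,0],
    [0,0,0],
    [0,0,0],
    [0,0,0],
    [0,0,0],
    [0,0,0]
  ]
}}

```text
time: 9.22
ee_pos: [0.5407, -0.2756, 0.0135]
eef_rot: [1.0, -0.029, 0.001, 0.001]
ft_force: [-0.1, -0.2, -1.8]
width: 0.0256
grip_force: 44.9
```

Run:
```python
from h import *
s=r.read_state();print(s['ee_pos'],s['eef_rot'],s['ft_force'],s['joint_positions'])
cam('top','t4.png')
a=cv2.imread('pics/t4.png')[60:340,180:420]
cv2.imwrite('pics/c4.png',cv2.resize(a,None,fx=2,fy=2))
find(['grease_tin','flat_tin'],['top'],('spot_point',))
```

```text
[ 0.54066068 -0.27559     0.01351283] [ 9.99581394e-01 -2.89178429e-02  6.15177652e-04  6.45298237e-04] [-0.10215781 -0.22987946 -1.81590518] [-0.27529028  0.66512891  0.89166982  1.75416141 -0.59933111  1.016745
 -0.7871824 ]
top grease_tin spot_point 0.82 [ 0.541 -0.044 -0.001] [222. 233.]
top grease_tin spot_point 0.68 [ 0.67  -0.165 -0.002] [284. 167.]
top flat_tin spot_point 0.58 [ 0.717 -0.036 -0.001] [218. 145.]
```

View pics/c4.png

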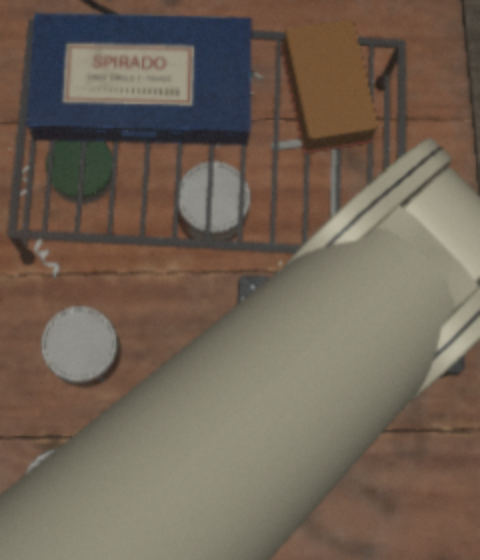

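The tip at full-frame (319,132) is past the tin's back and the rod is at (347,150), clear on the right. Moving left, then back.

Call:
{"op": "arm_command", "data": {
  "xyz": [
    [0,0.015,0],
    [0.001,0.03,0],
    [0.002,0.045,0],
    [0.003,0.06,0],
    [0.004,0.07,0],
    [0.004,0.074,0],
    [0.004,0.074,0],
    [0.004,0.074,0]
  ],
  "rot": [
    [0,0,0],
    [0,0,0],
    [0,0,0],
    [0,0,0],
    [0,0,0],
    [0,0,0],
    [0,0,0],
    [0,0,0]
  ]
}}

```text
time: 10.03
ee_pos: [0.543, -0.2024, 0.0128]
eef_rot: [1.0, -0.03, 0.0, 0.0]
ft_force: [-0.9, -0.3, -1.6]
width: 0.0258
grip_force: 44.9
```

Run:
```python
from h import *
s=r.read_state();print(s['ee_pos'],s['eef_rot'],s['ft_force'])
cam('top','t5.png');
find(['grease_tin','flat_tin'],['top'],('spot_point',))
```

```text
[ 0.54301667 -0.20238082  0.01282878] [ 9.99541902e-01 -3.02639170e-02  1.49117490e-04  2.41829157e-04] [-0.92233932 -0.26207977 -1.6445694 ]
top grease_tin spot_point 0.84 [ 0.672 -0.166  0.002] [285. 166.]
top grease_tin spot_point 0.79 [ 0.537 -0.043  0.002] [221. 235.]
top flat_tin spot_point 0.93 [ 0.72  -0.037 -0.003] [219. 144.]
```

Call:
{"op": "arm_command", "data": {
  "xyz": [
    [-0.007,0.0005,0],
    [-0.014,0.001,0],
    [-0.021,0.0015,0],
    [-0.028,0.002,0],
    [-0.034,0.0025,0],
    [-0.04,0.003,0],
    [-0.047,0.0035,0],
    [-0.054,0.004,0],
    [-0.061,0.004,0],
    [-0.068,0.005,0],
    [-0.075,0.005,0],
    [-0.082,0.006,0],
    [-0.089,0.006,0],
    [-0.096,0.007,0],
    [-0.103,0.007,0],
    [-0.11,0.008,0],
    [-0.117,0.008,0],
    [-0.124,0.009,0],
    [-0.13,0.009,0],
    [-0.134,0.009,0]
  ],
  "rot": [
    [0,0,0],
    [0,0,0],
    [0,0,0],
    [0,0,0],
    [0,0,0],
    [0,0,0],
    [0,0,0],
    [0,0,0],
    [0,0,0],
    [0,0,0],
    [0,0,0],
    [0,0,0],
    [0,0,0],
    [0,0,0],
    [0,0,0],
    [0,0,0],
    [0,0,0],
    [0,0,0],
    [0,0,0],
    [0,0,0]
  ]
}}

```text
time: 11.85
ee_pos: [0.4084, -0.1926, 0.0125]
eef_rot: [1.0, -0.03, -0.0, -0.0]
ft_force: [2.1, 0.6, -2.9]
width: 0.0255
grip_force: 44.9
```

Run:
```python
from h import *
s=r.read_state();print(s['ee_pos'],s['eef_rot'],s['ft_force'],s['joint_positions'])
cam('top','t6.png');cam('scene','s6.png')
find(['grease_tin','flat_tin'],['top','scene'],('spot_point',))
a=cv2.imread('pics/t6.png')[60:340,180:420];b=cv2.imread('pics/s6.png')[100:380,180:500]
cv2.imwrite('pics/c6.png',cv2.resize(np.hstack([a,b]),None,fx=1.42,fy=1.42))
```

```text
[ 0.40842582 -0.1926335   0.01254178] [ 9.99544753e-01 -3.01705764e-02 -3.83535837e-05 -1.49832908e-04] [ 2.05427429  0.57411586 -2.91909948] [-0.61722473  0.3595125   1.08360047  2.15706757 -0.42430017  0.85674866
 -0.90489916]
top grease_tin spot_point 0.86 [ 0.539 -0.046 -0.002] [223. 235.]
top grease_tin spot_point 0.85 [ 0.415 -0.028 -0.002] [214. 301.]
top grease_tin spot_point 0.63 [ 0.565 -0.165 -0.003] [285. 220.]
top flat_tin spot_point 0.87 [ 0.715 -0.038 -0.003] [219. 146.]
scene grease_tin spot_point 0.76 [ 0.567 -0.167  0.001] [296. 231.]
scene grease_tin spot_point 0.42 [ 0.532 -0.042  0.004] [246. 211.]
scene flat_tin spot_point 0.65 [ 0.714 -0.045 -0.002] [304. 181.]
```

View pics/c6.png

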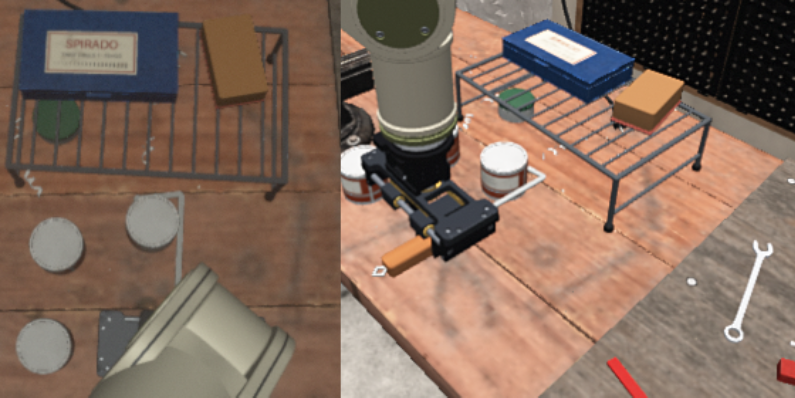

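The tin stands upright in front of the rack at about (0.566,-0.166), held in the hook. One more centimetre, then lower and release.

Call:
{"op": "arm_command", "data": {
  "xyz": [
    [-0.004,0,0],
    [-0.008,0.001,0],
    [-0.01,0.001,0],
    [-0.01,0.001,-0.002],
    [-0.01,0.001,-0.004],
    [-0.01,0.001,-0.006],
    [-0.01,0.001,-0.007],
    [-0.01,0.001,-0.007]
  ],
  "rot": [
    [0,0,0],
    [0,0,0],
    [0,0,0],
    [0,0,0],
    [0,0,0],
    [0,0,0],
    [0,0,0],
    [0,0,0]
  ]
}}

```text
time: 12.82
ee_pos: [0.399, -0.1918, 0.0055]
eef_rot: [1.0, -0.03, -0.0, -0.0]
ft_force: [-0.5, 0.6, 2.3]
width: 0.0259
grip_force: 44.9
```

Call:
{"op": "arm_command", "data": {
  "xyz": [
    [0,0,0],
    [0,0,0],
    [0,0,0],
    [0,0,0],
    [0,0,0],
    [0,0,0],
    [0,0,0],
    [0,0,0],
    [0,0,0],
    [0,0,0]
  ],
  "rot": [
    [0,0,0],
    [0,0,0],
    [0,0,0],
    [0,0,0],
    [0,0,0],
    [0,0,0],
    [0,0,0],
    [0,0,0],
    [0,0,0],
    [0,0,0]
  ],
  "grip": 1
}}

```text
time: 13.65
ee_pos: [0.3992, -0.1918, 0.0056]
eef_rot: [1.0, -0.03, 0.0, 0.0]
ft_force: [0.5, -0.8, 0.7]
width: 0.0829
grip_force: 0.0
```

Call:
{"op": "arm_command", "data": {
  "xyz": [
    [0,0,0.01],
    [0,0,0.03],
    [0,0,0.06],
    [0,0,0.09],
    [0,0,0.12],
    [0,0,0.15],
    [0,0,0.18],
    [0,0,0.18],
    [0,0,0.18]
  ],
  "rot": [
    [0,0,0],
    [0,0,0],
    [0,0,0],
    [0,0,0],
    [0,0,0],
    [0,0,0],
    [0,0,0],
    [0,0,0],
    [0,0,0]
  ]
}}

```text
time: 14.4
ee_pos: [0.4006, -0.1917, 0.1873]
eef_rot: [1.0, -0.03, 0.002, -0.001]
ft_force: [0.9, 1.1, -0.6]
width: 0.0873
grip_force: 0.0
```

Run:
```python
from h import *
s=r.read_state();print(s['time'],s['ee_pos'],s['ft_force'])
cam('scene','s7.png');cam('top','t7.png')
find(['grease_tin','flat_tin','hook_handle'],['top','scene'],('spot_point',))
```

```text
14.4 [ 0.40055119 -0.19171148  0.18731862] [ 0.88978556  1.0600803  -0.62001203]
top grease_tin spot_point 0.65 [ 0.414 -0.032 -0.   ] [215. 301.]
top grease_tin spot_point 0.6 [ 0.539 -0.046 -0.   ] [223. 234.]
top grease_tin spot_point 0.55 [ 0.556 -0.166  0.001] [286. 225.]
top flat_tin spot_point 0.64 [ 0.719 -0.039 -0.002] [220. 145.]
scene grease_tin spot_point 0.88 [ 0.533 -0.042  0.004] [246. 210.]
scene grease_tin spot_point 0.65 [ 0.411 -0.031 -0.001] [198. 235.]
scene grease_tin spot_point 0.62 [ 0.559 -0.167  0.003] [293. 232.]
scene flat_tin spot_point 0.57 [ 0.714 -0.044  0.001] [304. 179.]
scene hook_handle spot_point 0.92 [ 0.384 -0.186  0.013] [231. 278.]
```

View pics/s7.png

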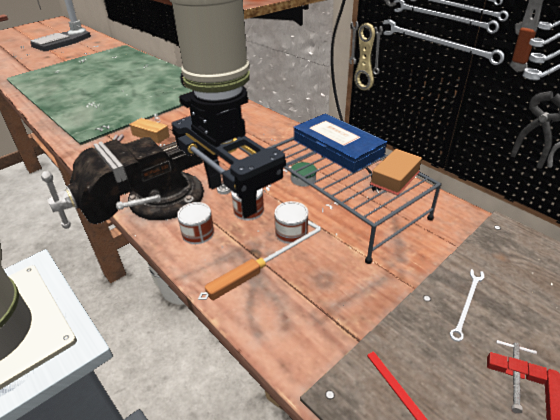

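The tin at (292,220) is upright and clear of the rack, the hook lies flat and released with its handle at (233,277), and the gripper is clear.

```bash
python3 -c "
from bench import r
print(r.close_job())"
```

```text
the job is handed in; nothing more can be done
None
```

I handed the job in at about 14.5 s, with no verdict shown: the grease tin was dragged out upright to about 160 mm before the rack's centre, the hook lies flat and released on the bench, the flat tin measured unmoved to within a few millimetres, and the gripper is clear of everything.

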